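Turn the port cover onto its studs and press it home

TASK

The hat-shaped metal cover has been left sitting on the tips of the port's four studs instead of over them. Without lifting it off, push its upright handles gently round until the holes find the studs and the cover drops, stop pushing at once rather than forcing it against the studs, then press down on the middle of the hat until the cover sits fully home, flat on the port, and let go. Leave the tape roll and the tub where they are.

Things in the scene. Friction and masses are not known exactly. Their poses are not given: they have to be found in the camera images.
- port_base: Round grey pedestal fixed to the worktop: foot 150 mm across and 8 mm high, body 112 mm across. Origin: centre of its underside, on the worktop; z up. It carries the face with the studs (see seat). The angle of the studs is NOT related to this body's yaw and is not given: they are hidden under the cover.
- seat (a point): Centre of the port's flat steel face, 28 mm above the worktop, where the cover finally sits. From it rise a spigot (41.6 mm across, 21 mm high), which already centres the cover, and four equally spaced fixed studs (8 mm thick, 16 mm high, tips tapered over 3 mm) on an 88 mm bolt circle.
- cover: Loose aluminium hat-shaped cover, 0.3 to 0.5 kg: flange 124 mm across, 10 mm thick; closed domed hat 68 mm across at its foot; 44 mm bore beneath. Origin: centre of the flange's underside; z up, x toward handle_a. It starts resting on the stud tips, underside 44 mm above the worktop, 20 to 70 degrees out of line. It fits at any quarter turn and may be turned either way with 0.5 to 3 N at a handle.
- flange_top (a point): Point on the flange's top face, 50 mm from the cover's axis along its +y, 10 mm above the underside. The flange has four 11 mm through holes on an 88 mm circle, at 45, 135, 225, 315 degrees from the cover's x. When they meet the studs, within 2 degrees, the cover falls some 5 mm by its weight onto sprung balls in the spigot, may rest a little tilted there, and hardly turns any more.
- handle_a (a point): Middle of the free height of one stub handle of the cover: an upright round steel pin 14 mm thick, standing 34 mm above the flange's top face (its top is 10 mm above this point), 52 mm from the cover's axis along the cover's +x.
- handle_b (a point): The same on the opposite handle, 52 mm from the cover's axis along the cover's -x.
- hat_top (a point): Centre of the hat's flat top (52 mm across), on the cover's axis, 28 mm above its underside: the place to press. Once the cover has dropped over the studs, 8 to 16 N here push it past the sprung balls, down the last 10 mm or so, until its underside is 28 mm above the worktop, where it stays.
- tape_roll: Roll of tape lying flat beside the port, 68 mm across, 19 mm high; a bystander. Origin: centre of its underside.
- parts_tub: Shallow round tub beside the port, 69 mm across, 30 mm high; a bystander. Origin: centre of its underside.

How it is judged (in metres and radians):
At the end, for the whole second after the job is handed in: The cover's underside is within 1.8 mm of the port's face (28 mm above the worktop), level within 0.03 rad, centred within 3 mm, at rest and released (z of cover in the frame of port_base below 0.0298 m and angle between cover's own z axis and vertical below 0.03 rad and horizontal distance between cover and port_base below 0.003 m and linear speed of cover below 0.02 m/s); the robot touches nothing.
It fails at once if the cover is lifted off: its underside more than 60 mm above the worktop (z of cover in the frame of port_base above 0.06 m).
It fails at once if the cover is tipped by more than 0.3 rad (angle between cover's own z axis and vertical above 0.3 rad).
It fails at once if the cover is pushed or pressed with more than 80 N (contact force between any of the arm, the fingers and cover above 80 N).
It fails at once if the tape roll or the tub is moved more than 30 mm (distance of any of tape_roll, parts_tub from where it was at the start of the episode above 0.03 m).
It also fails if it takes over 56 s, if anything falls off the work surface, if the arm or the gripper's body presses on something with over 40 N, if the wrist force passes 120 N, or if a joint passes its speed limit or range.

ROBOT

A 6-joint arm with a two-finger parallel gripper is mounted at the origin on a cart in front of the work surface, level with it; the furniture and walls round the work are solid. World frame = base frame: x ahead of the robot, y to its left, z up, the work surface at z = 0. Lengths are in m, angles in degrees, forces in N, time in s.
With the tool pointing down it reaches from about 0.375 to 0.9 m from the base axis. Payload 3.1 kg.
Tool frame: the origin (TCP) lies at the very end of the fingers, on their centre line; the grasp point (between the pads) lies 19 mm behind it (grip_point_offset is the distance from the TCP to the grasp point, in m); y points along the fingers, x is the direction in which the jaws open and shut, and the axes are right-handed (so a half turn about y gives the same grasp; the last joint's range is limited). The gripper opens to 87 mm and grips with 3 to 60 N. Pads are 19 mm wide; open, the fingers measure 117 mm over their backs; the gripper's body (75 mm by 190 mm) begins 51 mm behind the grasp point.
Start: joints at [-74.399, 30.224, 82.088, -0, 67.689, -10.227], TCP at [0.272, -0.563, 0.223] pointing down, gripper open.
Joint ranges: [-176.69, 176.69], [-43.24, 126.21], [12.49, 139.97], [-82, 262], [0, 151.66], [-163.58, 163.58]. Speed limits (degrees/s): [159.86, 159.86, 180, 180, 180, 180].

INTERFACE

Orientations are given as a 3x3 rotation matrix whose columns are the frame's x, y, z axes.
In Python, from rig import * gives the robot as it stands.
- The arm moves only by the tool send_rows, never from a script. Its argument "moves" is text: rows parted by semicolons, each of 5 numbers parted by spaces: the finger opening in mm, from 0 to 87, then the shift along the tool's x, y, z in mm, then the turn about the tool's y in degrees. In form: fingers dx dy dz yaw; .... A call has 1 to 20 rows; each row shifts and turns the commanded pose from where the row before left it, along the tool's axes as they then stand; what a row does not reach is not made up. A row lasts 1/12 s, in which the tool goes at most 41.7 mm and 7.16 degrees, less where a joint would pass 70% of its speed; a pose out of reach is approached as far as the arm can. A call is refused whole if a number of a shift passes 41.7 or a number of a turn 7.16, either way. A call with a gripper value outside its range is refused whole. The fingers move at their own pace and stop on an object; the grip force is fixed at half the most. Time passes only in rows, so rows that do not move let the fingers close. It gives the time, the measured TCP pose, the force and the opening at its end, in the units of the state.
- read_state(): the state, without advancing time (a new reading comes with each control period).
- capture(name): name is "side" or "top" or "wrist"; returns a dict with "image" (480x640x3 uint8, blue, green, red), "z_map" (480x640 float32, m along the optical axis (not along the pixel's ray), 0 where there is no reading), "mtx" (3x3 intrinsics, pixels), "origin" and "rotation" of the camera in the world; the wrist camera has in their place "tool_from_camera" (4x4, takes a point from camera to tool coordinates, whose origin is the TCP and whose axes are the tool frame's). Camera axes: x right, y up, looking along -z (the intrinsics and any distortion apply to the point x, -y, -z); pixel columns grow to the right and rows downward; lengths in m; the calibration is good to about 2 mm. A picture is of the moment at which its call begins: read the wrist's pose just before it.
- hand_in(): hands the job in, once; it reports no verdict.
Trained networks look in a picture, given as the dict that the camera call returned (one of the last four; its "shot" number tells which), for a name from the list of things; names that differ only in an ending like _2 or _b are one class to them, and where a whole thing is asked for, a point or a joint stands for the part that bears it (a point fixed in the world has none). Each returns a list of dicts, best first, with "p" (0 to 1); they miss things now and then, are a little off and sometimes report something else, mostly with a low value. They report only what shows in the picture. A call takes as long as a camera call.
- search_frame(picture, name): "bbox" ([left, top, right, bottom] in pixels, round what is visible of it).
- masks_of(picture, name): "region" (480x640 bool, what is visible of it) and "bbox" ([left, top, right, bottom] in pixels, round what is visible of it).
- mark_of(picture, name): "pixel" ([row, column] in pixels: a listed point, or the origin of a listed thing).
The state is a dict: "time_s": time; "joint_positions": joint angles; "qvel": joint speeds; "tau": joint torques, N m; "position": TCP position; "tcp_rot": TCP orientation; "force": force on the tool from outside, world axes, zero at the start; "moment": the same for the moment, N m; "opening": opening from 0.0 (shut) to 1.0 (fully open).
Only numpy, scipy, OpenCV 4.12 (cv2) and the standard library are available. Lean on these libraries where they do the work, as an engineer would, in place of code of your own. Each camera call takes 0.05 s, during which the arm holds its last target. There are 200 camera calls.

## Working session

There is one attempt and no reset: what is moved stays moved. The work goes in short steps, Python scripts to look and compute and a tool call to move; the robot and the scene stay as the last step left them, time stands still between calls to the robot, and variables do not carry over. Pictures are saved under pics/ and viewed, about 8 in all and at most 12, crops included, and the job is handed in when it is done.

Besides the shell and the picture viewer there is one more tool, called after "Emit:" as a command line: name --argument value ..., lists and objects as JSON in quotes. send_rows: Moves the arm, as the interface text tells. Its arguments: {"type":"object","properties":{"moves":{"type":"string"}},"required":["moves"]}

```bash
mkdir -p pics; cat > h.py <<'E'
from rig import *
import numpy as np, cv2
def cam(c,st=None):
    if 'origin' in c: return np.array(c['rotation']),np.array(c['origin'])
    R=np.array(st['tcp_rot']);p=np.array(st['position']);T=np.array(c['tool_from_camera'])
    return R@T[:3,:3], R@T[:3,3]+p
def ray(c,rc,st=None):
    R,o=cam(c,st);K=np.array(c['mtx'])
    d=np.linalg.inv(K)@np.array([rc[1],rc[0],1.0]);return o,R@(d*[1,-1,-1])
def at_z(c,rc,z,st=None):
    o,d=ray(c,rc,st);return o+d*(z-o[2])/d[2]
def depthpt(c,rc,st=None):
    r,k=int(round(rc[0])),int(round(rc[1]));w=c['z_map'][r-1:r+2,k-1:k+2];w=w[w>0]
    o,d=ray(c,rc,st);return o+d*np.median(w) if len(w) else None
def tri(rays):
    A=0;b=0
    for o,d in rays:
        d=d/np.linalg.norm(d);P=np.eye(3)-np.outer(d,d);A=A+P;b=b+P@o
    return np.linalg.solve(A,b)
E
python3 - <<'E'
from h import *
np.set_printoptions(precision=4,suppress=True)
s=read_state();print(s['position'],s['tcp_rot'],s['force'],s['opening'])
cs={n:capture(n) for n in('side','top')}
for n,c in cs.items():
    print(n,[k for k in c], np.array(c['origin']))
    for t in ('port_base','cover','hat_top','handle_a','handle_b','tape_roll','parts_tub'):
        print(n,t,[(np.round(m['pixel'],1),round(m['p'],2),depthpt(c,m['pixel'])) for m in mark_of(c,t)[:3]])
cv2.imwrite('pics/a.png',np.hstack([cv2.resize(cs[n]['image'],(400,300)) for n in cs]))
cv2.imwrite('pics/top.png',cs['top']['image'])
E
```

```text
[ 0.2721 -0.5619  0.2216] [[ 0.4356 -0.0006  0.9001]
 [-0.9001  0.0021  0.4356]
 [-0.0021 -1.      0.0004]] [-0.1974 -0.3369  0.4965] 0.9997184305855514
side ['image', 'z_map', 'mtx', 'origin', 'rotation', 'shot'] [0.1762 0.7015 0.7412]
side port_base [(array([245.7, 336.9]), 0.98, array([ 0.4501, -0.0557,  0.0475]))]
side cover [(array([230.3, 339.1]), 0.78, array([ 0.4574, -0.0863,  0.0571]))]
side hat_top [(array([214.3, 336.1]), 0.95, array([ 0.4739, -0.1146,  0.0682])), (array([203.3, 364.8]), 0.51, array([ 0.4625, -0.2543, -0.0009]))]
side handle_a [(array([205.2, 307.5]), 0.92, array([ 0.5267, -0.1065,  0.0802])), (array([216.2, 364.8]), 0.84, array([ 0.4181, -0.1101,  0.0829]))]
side handle_b [(array([205.2, 307.5]), 0.92, array([ 0.5267, -0.1065,  0.0802])), (array([216.2, 364.8]), 0.84, array([ 0.4181, -0.1101,  0.0829]))]
side tape_roll []
side parts_tub [(array([204.7, 367.6]), 0.68, array([ 0.4457, -0.218 ,  0.0254]))]
top ['image', 'z_map', 'mtx', 'origin', 'rotation', 'shot'] [ 0.4385 -0.0439  0.9389]
top port_base []
top cover [(array([241.7, 354.6]), 0.63, array([ 0.4788, -0.1158,  0.0713]))]
top hat_top [(array([244.6, 351.2]), 0.58, array([ 0.4731, -0.1093,  0.0727]))]
top handle_a [(array([272.7, 351.5]), 0.89, array([ 0.4204, -0.1095,  0.0885])), (array([217.4, 354.3]), 0.78, array([ 0.5234, -0.1131,  0.089 ]))]
top handle_b [(array([272.7, 351.5]), 0.89, array([ 0.4204, -0.1095,  0.0885])), (array([217.4, 354.3]), 0.78, array([ 0.5234, -0.1131,  0.089 ]))]
top tape_roll [(array([271.5, 352.3]), 0.75, array([ 0.4227, -0.111 ,  0.0881])), (array([241.3, 327.1]), 0.4, array([ 0.4792, -0.0639,  0.0557])), (array([256.7, 418. ]), 0.35, array([ 0.454 , -0.2515,  0.0032]))]
top parts_tub [(array([256.7, 419.2]), 0.94, array([ 0.454 , -0.2539,  0.0035]))]
```

View pics/top.png

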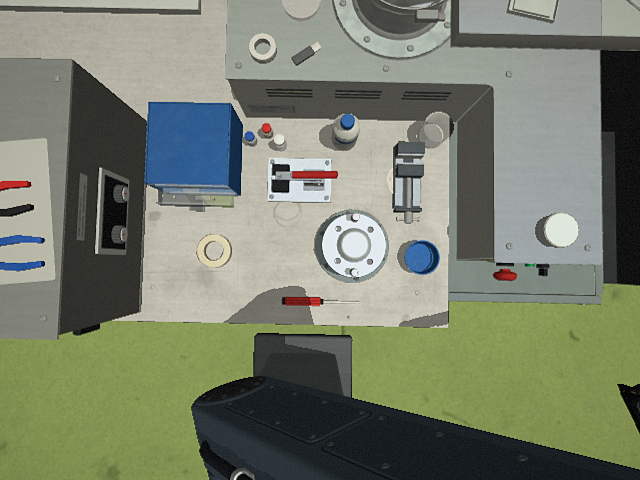

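View pics/a.png

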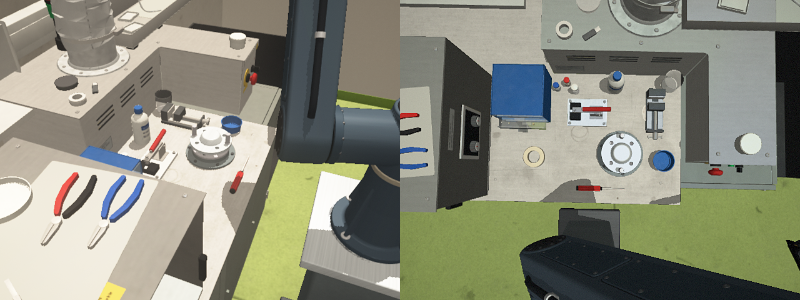

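The top view shows the cover at about (row 244, col 353) with its handles along image rows 217 and 272. The tub is at (256, 421) and the tape roll at (250, 214). Plan: centre the open gripper on the cover's axis with the fingers at the handle radius, then turn the tool so that both fingers push the handles as a pure couple. First I check clearances and the path.

```bash
python3 - <<'E'
from h import *
np.set_printoptions(precision=4,suppress=True)
s=read_state();c=capture('top');w=capture('side')
def cloud(c):
    v,u=np.mgrid[0:480,0:640];z=c['z_map'];K=np.array(c['mtx']);R,o=cam(c)
    d=np.stack([(u-K[0,2])/K[0,0],(v-K[1,2])/K[1,1],np.ones_like(z)],-1)*[1,-1,-1]*z[...,None]
    return (d@R.T+o)[z>0]
P=np.vstack([cloud(c),cloud(w)]);ct=np.array([.472,-.111])
r=np.linalg.norm(P[:,:2]-ct,axis=1)
for a in(.07,.1,.115,.13,.16):print(a,P[(r<a)&(P[:,2]<.4),2].max() )
a=np.array(s['position'])[:2]
for t in np.linspace(0,1,11):
    q=a+(ct-a)*t;m=(np.linalg.norm(P[:,:2]-q,axis=1)<.12);zz=P[m,2]
    print(q,np.percentile(zz,[50,90,99]) if m.any() else None)
# triangulated handles / hat
mk={n:{t:[m['pixel'] for m in mark_of(k,t)] for t in('handle_a','hat_top')} for n,k in(('t',c),('s',w))}
for t,i,j in(('hat_top',0,0),('handle_a',0,0),('handle_a',0,1),('handle_a',1,0),('handle_a',1,1)):
    try: print(t,i,j,tri([ray(c,mk['t'][t][i]),ray(w,mk['s'][t][j])]))
    except IndexError: pass
E
```

```text
0.07 0.09245876008389475
0.1 0.09245876008389475
0.115 0.09245876008389475
0.13 0.09245876008389475
0.16 0.09245876008389475
[ 0.2723 -0.5625] [-0.8386 -0.0546  0.3294]
[ 0.2923 -0.5174] [-0.637  -0.0529  0.3289]
[ 0.3123 -0.4722] [-0.3414 -0.0523  0.328 ]
[ 0.3322 -0.4271] [-0.0593  0.1429  0.3262]
[ 0.3522 -0.3819] [-0.0536  0.2053  0.2132]
[ 0.3722 -0.3368] [-0.      0.2056  0.213 ]
[ 0.3921 -0.2916] [0.0013 0.2096 0.6932]
[ 0.4121 -0.2465] [0.002  0.6533 0.6929]
[ 0.4321 -0.2013] [0.0025 0.6627 0.6931]
[ 0.452  -0.1562] [0.0033 0.0569 0.0762]
[ 0.472 -0.111] [0.0025 0.0571 0.0764]
hat_top 0 0 [ 0.4735 -0.1124  0.0715]
handle_a 0 0 [ 0.5223 -0.1171  0.0737]
handle_a 0 1 [ 0.4725 -0.1298  0.0621]
handle_a 1 0 [ 0.4632 -0.0883  0.1147]
handle_a 1 1 [ 0.4186 -0.1113  0.0817]
```

Emit:
send_rows --moves "87 0 -27 0 0;87 0 -27 0 0;87 0 -27 0 0;87 -24.5 0 29 0;87 -24.5 0 29 0;87 -24.5 0 29 0;87 -24.5 0 29 0;87 -24.5 0 29 0;87 -24.5 0 29 0;87 -24.5 0 29 0;87 -24.5 0 29 0;87 -24.5 0 29 0;87 -24.5 0 29 0;87 -24.5 0 29 0;87 -24.5 0 29 0;87 -24.5 0 29 0;87 0 0 0 0;87 0 0 0 0"

```text
time_s: 2.6
position: [0.4733, -0.1097, 0.3037]
tcp_rot: [[0.44, 0.0, 0.898], [-0.898, -0.0, 0.44], [0.0, -1.0, -0.0]]
force: [0.1, -1.5, 0.2]
opening: 0.996
```

```bash
cat > look.py <<'E'
from h import *
import sys
np.set_printoptions(precision=4,suppress=True)
s=read_state();c=capture('wrist')
print('t',s['time_s'],'p',np.array(s['position']),'x',np.array(s['tcp_rot'])[:,0],'F',np.array(s['force']),'M',np.array(s['moment']))
H=[]
for t in('hat_top','handle_a','cover'):
    for m in mark_of(c,t)[:2]:
        print(t,np.round(m['pixel'],1),round(m['p'],2),'atz',at_z(c,m['pixel'],{'hat_top':.072,'handle_a':.078,'cover':.044}[t],s)[:2],'depth',depthpt(c,m['pixel'],s))
if len(sys.argv)>1: cv2.imwrite(sys.argv[1],c['image'])
E
python3 look.py pics/w1.png
```

```text
t 2.6 p [ 0.4733 -0.1097  0.3037] x [ 0.4399 -0.898   0.0004] F [ 0.1142 -1.4954  0.1993] M [-0.0143 -0.0107 -0.026 ]
handle_a [168.4 346.8] 0.88 atz [ 0.5257 -0.1101] depth [ 0.5259 -0.1093  0.0885]
handle_a [266.8 302.4] 0.83 atz [ 0.4169 -0.1143] depth [ 0.4199 -0.1134  0.0881]
cover [215.1 323.6] 0.75 atz [ 0.4697 -0.1129] depth [ 0.4739 -0.1106  0.072 ]
```

View pics/w1.png

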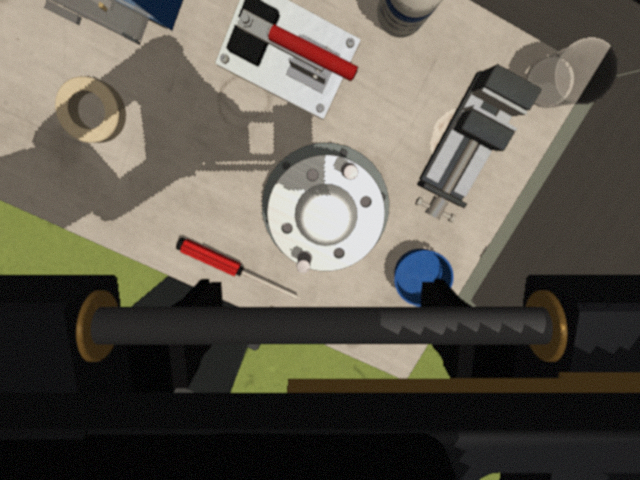

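The wrist view shows the cover centred at about (212, 326), with handles at (170, 347) and (265, 303) and the holes dark, so no studs show. I refine the centre from depth.

```bash
cat > fit.py <<'E'
from h import *
def fit(name='wrist'):
    s=read_state();c=capture(name)
    v,u=np.mgrid[0:480,0:640];z=c['z_map'];K=np.array(c['mtx']);R,o=cam(c,s)
    d=np.stack([(u-K[0,2])/K[0,0],(v-K[1,2])/K[1,1],np.ones_like(z)],-1)*[1,-1,-1]*z[...,None]
    P=(d@R.T+o)[z>0];r=np.linalg.norm(P[:,:2]-[.4725,-.112],axis=1)
    hat=P[r<.022];fl=P[(r>.037)&(r<.044)|(r>.06)&(r<.061)];fl=fl[abs(fl[:,2]-np.median(fl[:,2]))<.004]
    print(name,'hat z',np.median(hat[:,2]),len(hat),'flange z',np.median(fl[:,2]),len(fl))
    top=P[(r<.075)&(P[:,2]>np.median(hat[:,2])+.009)]
    if len(top)>6:
        _,lab,cen=cv2.kmeans(top[:,:2].astype(np.float32),2,None,(3,50,1e-6),5,cv2.KMEANS_PP_CENTERS)
        print('handle tops',cen.round(4).tolist(),np.bincount(lab.ravel()),'mid',cen.mean(0).round(4),'ang',np.degrees(np.arctan2(*(cen[0]-cen[1])[::-1])).round(2)%180,'dist',np.linalg.norm(cen[0]-cen[1]).round(4))
    e=P[(r<.04)&(P[:,2]>np.median(hat[:,2])-.004)&(P[:,2]<np.median(hat[:,2])+.004)]
    print('hat centroid',e[:,:2].mean(0).round(4),(cv2.minEnclosingCircle(e[:,:2].astype(np.float32))))
if __name__=='__main__':
    fit();fit('top')
E
python3 fit.py
```

```text
wrist hat z 0.07252789806245874 1473 flange z 0.4091581590450011 2250
handle tops [[0.5094000101089478, -0.1290999948978424], [0.4812999963760376, -0.07069999724626541]] [54898 53484] mid [ 0.4953 -0.0999] ang 115.68 dist 0.0647
hat centroid [ 0.473  -0.1137] ((0.4723246395587921, -0.11408539861440659), 0.028144996613264084)
top hat z 0.6465566398273348 3613 flange z 0.6399732254065272 1008
handle tops [[0.420199990272522, -0.13689999282360077], [0.4645000100135803, -0.054099999368190765]] [2425 1955] mid [ 0.4424 -0.0955] ang 61.839996 dist 0.094
hat centroid [ 0.4727 -0.1119] ((0.47259148955345154, -0.11205185204744339), 0.04004634544253349)
```

Emit:
send_rows --moves "87 2.2 35 -2 0;87 0 35 0 0;87 0 35 0 0;87 0 35 0 0;87 0 35 0 0;87 0 25 0 0;87 0 15 0 0;87 0 12 0 0;87 0 8 0 0;87 0 0 0 0;87 0 0 0 0"

```text
time_s: 3.82
position: [0.4721, -0.1151, 0.0685]
tcp_rot: [[0.435, -0.0, 0.901], [-0.901, 0.0, 0.435], [-0.0, -1.0, -0.0]]
force: [-0.7, -0.3, 1.4]
opening: 0.998
```

```bash
sed -i 's/P=(d@R.T+o)\[z>0\]/P=(d@R.T+o)[z>0];P=P[P[:,2]<.1]/' fit.py; python3 fit.py; python3 look.py pics/w2.png
```

```text
wrist hat z 0.07239710439380367 4413 flange z 0.054386737168800964 6405
handle tops [[0.4586000144481659, -0.06780000030994415], [0.5163000226020813, -0.12680000066757202]] [ 601 1777] mid [ 0.4874 -0.0973] ang 134.37 dist 0.0825
hat centroid [ 0.4802 -0.1102] ((0.4731491804122925, -0.11353114992380142), 0.02792692929506302)
top hat z nan 0 flange z nan 0
hat centroid [nan nan] ((0.0, 0.0), 0.0)
t 3.9167 p [ 0.4726 -0.1151  0.0693] x [ 0.4352 -0.9003  0.0014] F [-0.0711  0.3325  0.0862] M [-0.0321  0.0484  0.0606]
hat_top [300.8 324.3] 0.7 atz [ 0.475  -0.1139] depth [ 0.4751 -0.1139  0.0721]
handle_a [199.2 380.2] 0.59 atz [ 0.5249 -0.1139] depth [ 0.5254 -0.112   0.0881]
cover [285.2 318.6] 0.8 atz [ 0.4712 -0.1128] depth [ 0.4807 -0.1085  0.0728]
  return _methods._mean(a, axis=axis, dtype=dtype,
  ret = ret.dtype.type(ret / rcount)
fit.py:14: RuntimeWarning: Mean of empty slice.
  print('hat centroid',e[:,:2].mean(0).round(4),(cv2.minEnclosingCircle(e[:,:2].astype(np.float32))))
  ret = um.true_divide(
```

View pics/w2.png

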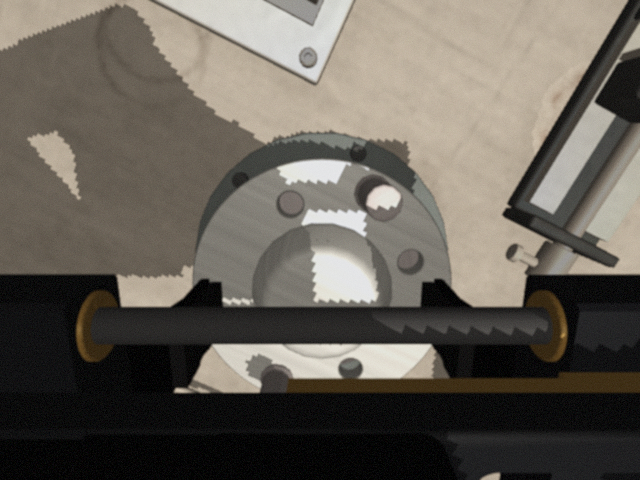

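The hat sits between the open fingers, centre about (300, 322), and the flange is clear of them. I turn counter-clockwise (negative yaw) towards the handles.

Emit:
send_rows --moves "87 -1.3 0 0.6 -6;87 0 0 0 -6;87 0 0 0 -6;87 0 0 0 -6;87 0 0 0 -6;87 0 0 0 -4;87 0 0 0 -2;87 0 0 0 -2;87 0 0 0 0;87 0 0 0 0"

```text
time_s: 4.95
position: [0.4722, -0.113, 0.0689]
tcp_rot: [[0.897, 0.001, 0.442], [-0.442, -0.0, 0.897], [0.001, -1.0, -0.0]]
force: [-0.3, 0.1, -0.4]
opening: 1.002
```

```bash
cat > q.py <<'E'
from h import *
s=read_state();c=capture('wrist')
v,u=np.mgrid[0:480,0:640];z=c['z_map'];K=np.array(c['mtx']);R,o=cam(c,s)
d=np.stack([(u-K[0,2])/K[0,0],(v-K[1,2])/K[1,1],np.ones_like(z)],-1)*[1,-1,-1]*z[...,None]
P=(d@R.T+o)[z>0];P=P[P[:,2]<.1];r=np.linalg.norm(P[:,:2]-[.473,-.113],axis=1)
f=P[(r>.037)&(r<.058)];f=f[abs(f[:,2]-np.median(f[:,2]))<.003];h=P[r<.022]
A=np.c_[f[:,:2]-[.473,-.113],np.ones(len(f))];g=np.linalg.lstsq(A,f[:,2],rcond=None)[0]
x=np.array(s['tcp_rot'])[:,0]
t=P[(r>.04)&(r<.064)&(P[:,2]>np.median(h[:,2])+.008)]
print('t %.1f yaw %.1f hat %.4f fl %.4f tilt %s'%(s['time_s'],np.degrees(np.arctan2(x[1],x[0])),np.median(h[:,2]),g[2],g[:2].round(3)),'p',np.round(s['position'],4),'F',np.round(s['force'],2),'Mz %.3f'%s['moment'][2])
a=np.degrees(np.arctan2(t[:,1]+.113,t[:,0]-.473));print('handle angs',np.round(np.percentile(a,[10,50,90]),1) if len(a) else None,[ (np.round(m['pixel']).tolist(),depthpt(c,m['pixel'],s).round(4).tolist()) for m in mark_of(c,'handle_a')[:2]])
import sys
if len(sys.argv)>1: cv2.imwrite(sys.argv[1],c['image'])
E
python3 q.py pics/w3.png
```

```text
t 5.0 yaw -26.2 hat 0.0724 fl 0.0544 tilt [ 0. -0.] p [ 0.4722 -0.113   0.0689] F [-0.31  0.13 -0.44] Mz -0.002
handle angs [-175.4    1.   175.5] [([262.0, 439.0], [0.5232, -0.1095, 0.0882]), ([363.0, 215.0], [0.4255, -0.1091, 0.0879])]
```

View pics/w3.png

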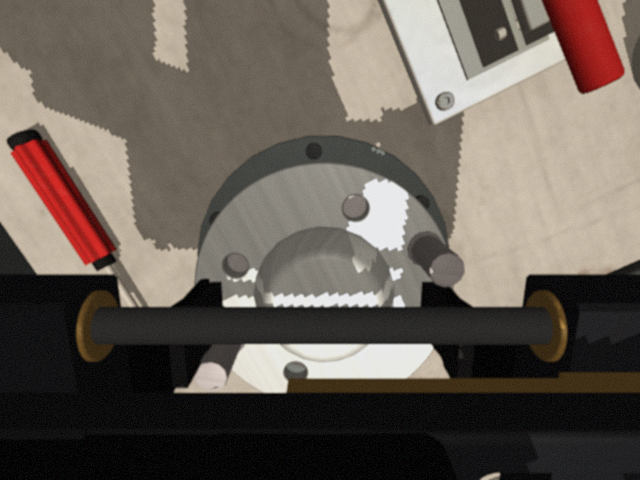

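The right finger, at about (290, 440), is just behind the handle at (265, 440). Moment and tilt are zero, so I go on in small turns.

Emit:
send_rows --moves "87 0 0 0 -1;87 0 0 0 -1;87 0 0 0 -1;87 0 0 0 -1;87 0 0 0 -1;87 0 0 0 -1;87 0 0 0 -1;87 0 0 0 -1;87 0 0 0 0"

```text
time_s: 5.8
position: [0.472, -0.113, 0.0686]
tcp_rot: [[0.95, -0.0, 0.311], [-0.311, 0.0, 0.95], [-0.0, -1.0, 0.0]]
force: [-0.0, -0.5, -0.5]
opening: 0.999
```

```bash
python3 q.py
```

```text
t 5.8 yaw -18.1 hat 0.0724 fl 0.0544 tilt [ 0. -0.] p [ 0.472  -0.113   0.0686] F [-0.02 -0.5  -0.54] Mz -0.016
handle angs [-174.8    3.7  150. ] [([267.0, 444.0], [0.5233, -0.1049, 0.0882]), ([352.0, 208.0], [0.4247, -0.1102, 0.0878])]
```

Emit:
send_rows --moves "87 0 0 0 -1;87 0 0 0 -1;87 0 0 0 -1;87 0 0 0 -1;87 0 0 0 -1;87 0 0 0 -1;87 0 0 0 -1;87 0 0 0 -1;87 0 0 0 0"

```text
time_s: 6.65
position: [0.4719, -0.1129, 0.0685]
tcp_rot: [[0.984, -0.0, 0.176], [-0.176, 0.0, 0.984], [-0.0, -1.0, 0.0]]
force: [-1.1, -0.1, 0.4]
opening: 0.999
```

```bash
python3 q.py
```

```text
t 6.7 yaw -10.1 hat 0.0724 fl 0.0544 tilt [ 0. -0.] p [ 0.4719 -0.1129  0.0685] F [-1.08 -0.07  0.39] Mz -0.067
handle angs [-169.5    9.4  156.7] [([267.0, 443.0], [0.5218, -0.0975, 0.0881]), ([354.0, 211.0], [0.4261, -0.1176, 0.0881])]
```

Emit:
send_rows --moves "87 0 0 0 -0.8;87 0 0 0 -0.8;87 0 0 0 -0.8;87 0 0 0 -0.8;87 0 0 0 0"

```text
time_s: 7.17
position: [0.4719, -0.113, 0.0685]
tcp_rot: [[0.993, -0.0, 0.121], [-0.121, 0.0, 0.993], [-0.0, -1.0, 0.0]]
force: [-0.8, -1.7, 0.0]
opening: 0.999
```

```bash
python3 q.py
```

```text
t 7.2 yaw -6.9 hat 0.0724 fl 0.0544 tilt [ 0. -0.] p [ 0.4719 -0.113   0.0685] F [-0.75 -1.65  0.03] Mz -0.052
handle angs [-167.2   12.1  159.6] [([271.0, 441.0], [0.5199, -0.0963, 0.0882]), ([355.0, 210.0], [0.4264, -0.1205, 0.0886])]
```

Emit:
send_rows --moves "87 0 0 0 -0.8;87 0 0 0 -0.8;87 0 0 0 -0.8;87 0 0 0 -0.8;87 0 0 0 0"

```text
time_s: 7.68
position: [0.472, -0.113, 0.0685]
tcp_rot: [[0.998, -0.0, 0.065], [-0.065, 0.0, 0.998], [-0.0, -1.0, 0.0]]
force: [-0.8, -0.8, -1.2]
opening: 1.003
```

```bash
python3 q.py
```

```text
t 7.7 yaw -3.7 hat 0.0724 fl 0.0544 tilt [ 0. -0.] p [ 0.472  -0.113   0.0685] F [-0.76 -0.82 -1.17] Mz -0.036
handle angs [-164.4   14.9  162.7] [([353.0, 212.0], [0.4273, -0.1231, 0.0869]), ([267.0, 442.0], [0.5195, -0.092, 0.0882])]
```

Emit:
send_rows --moves "87 0 0 0 -0.8;87 0 0 0 -0.8;87 0 0 0 -0.8;87 0 0 0 -0.8;87 0 0 0 0"

```text
time_s: 8.2
position: [0.472, -0.113, 0.0685]
tcp_rot: [[1.0, -0.0, 0.009], [-0.009, 0.0, 1.0], [-0.0, -1.0, 0.0]]
force: [-0.4, -1.1, -0.4]
opening: 1.005
```

```bash
python3 q.py
```

```text
t 8.2 yaw -0.5 hat 0.0724 fl 0.0544 tilt [ 0. -0.] p [ 0.472  -0.113   0.0685] F [-0.45 -1.12 -0.44] Mz -0.050
handle angs [-161.1   18.1  165.8] [([354.0, 209.0], [0.4272, -0.1257, 0.0877]), ([273.0, 441.0], [0.5181, -0.0919, 0.0885])]
```

Emit:
send_rows --moves "87 0 0 0 -0.8;87 0 0 0 -0.8;87 0 0 0 -0.8;87 0 0 0 -0.8;87 0 0 0 0"

```text
time_s: 8.72
position: [0.472, -0.113, 0.0685]
tcp_rot: [[0.999, 0.0, -0.047], [0.047, 0.0, 0.999], [0.0, -1.0, 0.0]]
force: [0.1, 0.1, -0.0]
opening: 0.998
```

```bash
python3 q.py
```

```text
t 8.7 yaw 2.7 hat 0.0724 fl 0.0544 tilt [0. 0.] p [ 0.472  -0.113   0.0685] F [ 0.13  0.1  -0.03] Mz -0.038
handle angs [-157.8   21.6  169. ] [([269.0, 444.0], [0.5178, -0.0879, 0.0882]), ([354.0, 208.0], [0.4275, -0.128, 0.0876])]
```

Emit:
send_rows --moves "87 0 0 0 -0.8;87 0 0 0 -0.8;87 0 0 0 -0.8;87 0 0 0 -0.8;87 0 0 0 0"

```text
time_s: 9.23
position: [0.472, -0.113, 0.0686]
tcp_rot: [[0.995, -0.0, -0.102], [0.102, 0.0, 0.995], [-0.0, -1.0, 0.0]]
force: [-1.0, -0.6, 0.3]
opening: 0.998
```

```bash
python3 q.py
```

```text
t 9.2 yaw 5.9 hat 0.0723 fl 0.0544 tilt [0. 0.] p [ 0.472  -0.113   0.0686] F [-1.04 -0.65  0.28] Mz -0.098
handle angs [-154.6   24.8  172.1] [([269.0, 444.0], [0.5167, -0.0852, 0.0881]), ([356.0, 207.0], [0.4283, -0.1311, 0.0883])]
```

Emit:
send_rows --moves "87 0 0 0 -0.8;87 0 0 0 -0.8;87 0 0 0 -0.8;87 0 0 0 -0.8;87 0 0 0 0"

```text
time_s: 9.75
position: [0.4721, -0.113, 0.0685]
tcp_rot: [[0.987, 0.0, -0.158], [0.158, 0.0, 0.987], [0.0, -1.0, 0.0]]
force: [-0.4, -1.3, 0.3]
opening: 0.997
```

```bash
python3 q.py pics/w4.png
```

```text
t 9.8 yaw 9.1 hat 0.0724 fl 0.0544 tilt [0. 0.] p [ 0.4721 -0.113   0.0685] F [-0.37 -1.28  0.26] Mz 0.020
handle angs [-151.5   27.8  175.2] [([353.0, 210.0], [0.4301, -0.1331, 0.0867])]
```

View pics/w4.png

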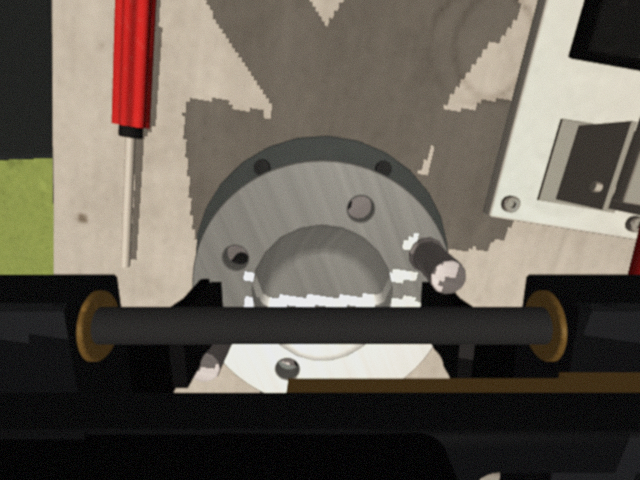

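The hole at (258, 235) shows a lit crescent against a dark gap, which may be the edge of a stud. The cover has not dropped yet, so I go on.

Emit:
send_rows --moves "87 0 0 0 -0.8;87 0 0 0 -0.8;87 0 0 0 -0.8;87 0 0 0 -0.8;87 0 0 0 0"

```text
time_s: 10.27
position: [0.4722, -0.113, 0.0685]
tcp_rot: [[0.977, 0.0, -0.212], [0.212, 0.0, 0.977], [0.0, -1.0, 0.0]]
force: [-0.1, -0.4, -0.5]
opening: 0.998
```

```bash
python3 q.py
```

```text
t 10.3 yaw 12.3 hat 0.0722 fl 0.0542 tilt [-0.004 -0.001] p [ 0.4722 -0.113   0.0685] F [-0.09 -0.35 -0.47] Mz -0.009
handle angs [-149.1   30.5  178.2] [([353.0, 207.0], [0.4306, -0.135, 0.0879]), ([269.0, 440.0], [0.5124, -0.081, 0.0876])]
```

It has begun to sink slightly, with a little tilt. I use smaller steps from here.

Emit:
send_rows --moves "87 0 0 0 -0.5;87 0 0 0 -0.5;87 0 0 0 0"

```text
time_s: 10.62
position: [0.472, -0.1129, 0.0686]
tcp_rot: [[0.973, -0.0, -0.229], [0.229, 0.0, 0.973], [-0.0, -1.0, 0.0]]
force: [0.8, 0.1, 0.0]
opening: 1.001
```

```bash
python3 q.py
```

```text
t 10.6 yaw 13.3 hat 0.0659 fl 0.0482 tilt [-0.022 -0.043] p [ 0.472  -0.1129  0.0686] F [0.84 0.14 0.04] Mz -0.004
handle angs [-147.    27.3  179. ] [([250.0, 433.0], [0.5095, -0.0751, 0.0795]), ([360.0, 218.0], [0.4354, -0.1397, 0.0845])]
```

The cover has dropped about 6 mm and tilts 0.048 rad. I stop pushing, back off, rise and close the fingers.

Emit:
send_rows --moves "87 0 0 0 3;87 0 0 0 3;87 0 -15 0 0;87 0 -30 0 0;0 0 -25 0 0;0 0 0 0 0;0 0 0 0 0;0 0 0 0 0;0 0 0 0 0;0 0 0 0 0;0 0 0 0 0"

```text
time_s: 11.63
position: [0.4714, -0.1127, 0.1376]
tcp_rot: [[0.992, -0.002, -0.126], [0.126, 0.001, 0.992], [-0.002, -1.0, 0.001]]
force: [0.4, -0.1, 0.2]
opening: 0.556
```

```bash
python3 q.py; python3 look.py pics/w5.png;python3 fit.py 2>/dev/null|head -3
```

```text
t 11.6 yaw 7.2 hat 0.0664 fl 0.0483 tilt [-0.027 -0.03 ] p [ 0.4714 -0.1127  0.1376] F [ 0.42 -0.05  0.24] Mz -0.003
handle angs [36.4 41.7 47.1] [([214.0, 399.0], [0.5113, -0.0761, 0.0799]), ([309.0, 254.0], [0.4536, -0.0804, 0.2221])]
t 11.7333 p [ 0.4717 -0.1129  0.1379] x [ 0.9921  0.1258 -0.0012] F [0.5515 0.6375 0.0886] M [-0.0024 -0.0917 -0.0195]
hat_top [257.4 326.8] 0.58 atz [ 0.475 -0.109] depth [ 0.4753 -0.1106  0.0663]
handle_a [213.3 397.6] 0.92 atz [ 0.5113 -0.0763] depth [ 0.5109 -0.0761  0.08  ]
cover [249.4 320.2] 0.88 atz [ 0.4712 -0.1118] depth [ 0.4706 -0.1061  0.0662]
wrist hat z 0.06637112550298233 3853 flange z 0.04765565213036263 3192
handle tops [[0.5128999948501587, -0.07750000059604645], [0.43650001287460327, -0.14000000059604645]] [479  61] mid [ 0.4747 -0.1088] ang 39.29 dist 0.0987
hat centroid [ 0.4732 -0.1114] ((0.4736053943634033, -0.11275874823331833), 0.027941063046455383)
```

View pics/w5.png

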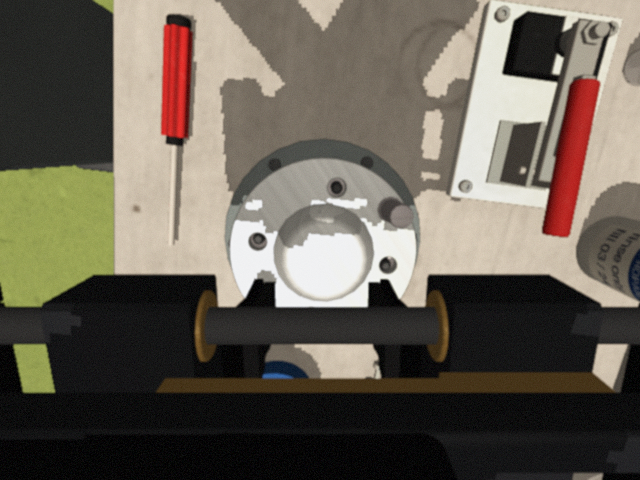

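Stud tips show in the holes at (187, 337), (240, 258) and (265, 388). I finish closing and descend over the hat's centre.

Emit:
send_rows --moves "0 1.8 0 0.2 0;0 0 10 0 0;0 0 10 0 0;0 0 10 0 0;0 0 10 0 0;0 0 10 0 0;0 0 8 0 0;0 0 4 0 0;0 0 0 0 0"

```text
time_s: 12.78
position: [0.4734, -0.1124, 0.0758]
tcp_rot: [[0.992, -0.001, -0.126], [0.126, 0.001, 0.992], [-0.001, -1.0, 0.001]]
force: [0.3, 1.2, 0.3]
opening: 0.004
```

```bash
python3 q.py
```

```text
t 12.8 yaw 7.2 hat 0.0664 fl 0.0483 tilt [-0.027 -0.029] p [ 0.4734 -0.1124  0.0758] F [0.35 1.22 0.29] Mz -0.096
handle angs [36.6 42.1 47.3] [([237.0, 419.0], [0.5097, -0.0756, 0.08])]
```

Emit:
send_rows --moves "0 0 2 0 0;0 0 2 0 0;0 0 2 0 0;0 0 1 0 0;0 0 1 0 0;0 0 1 0 0;0 0 1 0 0;0 0 1 0 0;0 0 0 0 0"

```text
time_s: 13.63
position: [0.4743, -0.1129, 0.066]
tcp_rot: [[0.992, 0.001, -0.126], [0.126, -0.001, 0.992], [0.001, -1.0, -0.001]]
force: [-0.8, -0.1, 3.0]
opening: 0.004
```

```bash
python3 q.py
```

```text
t 13.6 yaw 7.2 hat 0.0663 fl 0.0478 tilt [-0.039 -0.022] p [ 0.4743 -0.1129  0.066 ] F [-0.83 -0.05  2.96] Mz 0.029
handle angs [35.8 41.3 46.4] [([241.0, 428.0], [0.5117, -0.0755, 0.0795])]
```

Emit:
send_rows --moves "0 0 1 0 0;0 0 1 0 0;0 0 0 0 0"

```text
time_s: 13.98
position: [0.4753, -0.1133, 0.0645]
tcp_rot: [[0.992, 0.003, -0.126], [0.126, -0.002, 0.992], [0.003, -1.0, -0.002]]
force: [1.1, -0.7, 5.6]
opening: 0.003
```

```bash
python3 q.py
```

```text
t 14.0 yaw 7.2 hat 0.0650 fl 0.0466 tilt [-0.062 -0.021] p [ 0.4753 -0.1133  0.0645] F [ 1.12 -0.66  5.58] Mz 0.019
handle angs [34.2 39.5 44.4] []
```

The tilt is growing and the tip is creeping towards the low side (+x). I unload, shift a little towards the high side, and press again.

Emit:
send_rows --moves "0 0 -6 0 0;0 0 -3 0 0;0 -6 0 -1.5 0;0 0 3 0 0;0 0 2 0 0;0 0 1 0 0;0 0 1 0 0;0 0 1 0 0;0 0 1 0 0;0 0 0 0 0"

```text
time_s: 14.92
position: [0.4676, -0.1148, 0.0638]
tcp_rot: [[0.992, -0.001, -0.126], [0.126, 0.0, 0.992], [-0.001, -1.0, 0.0]]
force: [-1.1, 0.3, 3.8]
opening: 0.004
```

```bash
python3 q.py
```

```text
t 14.9 yaw 7.3 hat 0.0636 fl 0.0451 tilt [-0.063 -0.016] p [ 0.4676 -0.1148  0.0638] F [-1.12  0.32  3.81] Mz -0.012
handle angs [34.  39.  44.2] [([240.0, 442.0], [0.5116, -0.0768, 0.0747])]
```

Emit:
send_rows --moves "0 0 1 0 0;0 0 1 0 0;0 0 1 0 0;0 0 0 0 0"

```text
time_s: 15.35
position: [0.468, -0.1147, 0.0602]
tcp_rot: [[0.992, 0.0, -0.125], [0.125, 0.0, 0.992], [0.0, -1.0, 0.0]]
force: [0.1, 0.2, -0.0]
opening: 0.002
```

```bash
python3 q.py
```

```text
t 15.3 yaw 7.2 hat 0.0600 fl 0.0416 tilt [-0.044 -0.014] p [ 0.468  -0.1147  0.0602] F [ 0.14  0.23 -0.05] Mz 0.005
handle angs [34.8 40.3 45.5] [([240.0, 442.0], [0.5112, -0.0765, 0.0731])]
```

Going down well and the tilt is shrinking.

Emit:
send_rows --moves "0 0 1 0 0;0 0 1 0 0;0 0 1 0 0;0 0 1 0 0;0 0 0 0 0"

```text
time_s: 15.87
position: [0.4679, -0.1148, 0.0564]
tcp_rot: [[0.992, -0.0, -0.126], [0.126, 0.0, 0.992], [-0.0, -1.0, 0.0]]
force: [-0.5, -0.1, 1.1]
opening: 0.004
```

```bash
python3 q.py
```

```text
t 15.9 yaw 7.2 hat 0.0569 fl 0.0385 tilt [ 0.001 -0.   ] p [ 0.4679 -0.1148  0.0564] F [-0.53 -0.13  1.12] Mz -0.004
handle angs [35.7 41.8 46.9] [([242.0, 441.0], [0.5098, -0.0767, 0.0727])]
```

Level now, with the hat at 0.0569 (bias +0.4 mm). One firm press at the centre to finish.

Emit:
send_rows --moves "0 0 -4 0 0;0 5 0 1.5 0;0 0 3 0 0;0 0 2 0 0;0 0 1.5 0 0;0 0 1.5 0 0;0 0 1 0 0;0 0 1 0 0;0 0 0 0 0"

```text
time_s: 16.72
position: [0.474, -0.1129, 0.0561]
tcp_rot: [[0.992, 0.005, -0.126], [0.126, -0.002, 0.992], [0.004, -1.0, -0.003]]
force: [-6.5, 5.0, 52.8]
opening: 0.003
```

```bash
python3 q.py
```

```text
t 16.7 yaw 7.3 hat 0.0571 fl 0.0384 tilt [ 0. -0.] p [ 0.474  -0.1129  0.0561] F [-6.54  5.04 52.78] Mz -0.046
handle angs [35.8 41.7 47. ] [([247.0, 425.0], [0.5101, -0.0774, 0.0722])]
```

At 53 N against a hard stop, so it is home. Releasing.

Emit:
send_rows --moves "0 0 -4 0 0;0 0 -6 0 0;0 0 -20 0 0;0 0 -35 0 0;0 0 -35 0 0;0 0 -35 0 0;0 0 0 0 0;0 0 0 0 0;0 0 0 0 0"

```text
time_s: 17.57
position: [0.4722, -0.1124, 0.1849]
tcp_rot: [[0.992, -0.001, -0.126], [0.126, 0.001, 0.992], [-0.001, -1.0, 0.001]]
force: [-0.3, -0.1, -0.2]
opening: 0.007
```

```bash
python3 q.py pics/w6.png; python3 - <<'E'
from h import *
c=capture('side')
for t in('parts_tub','tape_roll','port_base','hat_top'):print(t,[(np.round(m['pixel'],1).tolist(),round(m['p'],2),at_z(c,m['pixel'],dict(hat_top=.056).get(t,0)).round(4)) for m in mark_of(c,t)[:1]])
E
```

```text
t 17.6 yaw 7.2 hat 0.0565 fl 0.0385 tilt [-0.001 -0.   ] p [ 0.4722 -0.1124  0.1849] F [-0.26 -0.1  -0.24] Mz 0.040
handle angs [34.  40.5 46.3] [([204.0, 383.0], [0.5115, -0.0778, 0.0726]), ([275.0, 266.0], [0.4554, -0.0751, 0.2605])]
parts_tub []
tape_roll []
port_base [([242.6, 337.1], 0.8, array([ 0.4716, -0.1161,  0.    ]))]
hat_top [([219.4, 338.8], 0.79, array([ 0.4693, -0.117 ,  0.056 ]))]
```

View pics/w6.png

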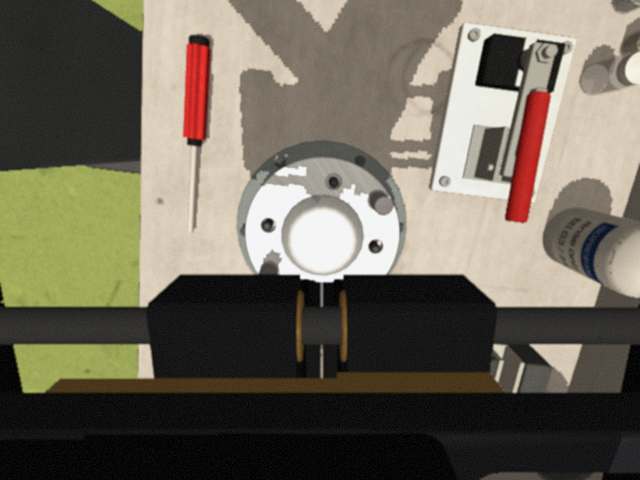

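The cover is flat on the port at (240, 322) with the studs up in its holes, flange top at 38.5 mm and tilt about 0. The gripper is clear, so I hand in.

```bash
python3 -c "
from rig import *
print(hand_in())"
```

```text
the job is handed in; nothing more can be done
None
```

The cover is seated flat on the port, the arm is clear of it, and the job was handed in at about 17.6 s; no verdict was reported.

- **Turning:** I set the open gripper over the cover and turned it counter-clockwise so both fingers pushed the handles, by about 35–40°, with almost no force. When the cover dropped about 6 mm I stopped and backed off.
- **Pressing:** I closed the fingers and pressed on the hat. The first press increased the tilt to about 0.065 rad. I moved 6 mm towards the high side and the cover went down level.
- **Last checks:** The hat top read 56.5 mm and the flange top 38.5 mm, against 56 and 38 mm when fully home. My depth readings ran about 0.4 mm high throughout. Tilt was about 0.001 rad, the force on the tool was near zero, and the studs showed in the holes.
- **Not as intended:** The final press at the centre reached about 53 N against the hard stop. That is below the 80 N limit but more than the 8–16 N needed.
- **Disagreed or unchecked:** In the last side view the networks found neither the tub nor the tape roll, so I did not confirm their places. Nothing was moved near them. That view put the hat and port centres about 2.5 mm apart, within what that single view can resolve.

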